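# Lock the display turntable and hold up the float dish, turned a quarter turn

## Robot

A 6-joint arm with a two-finger parallel gripper is mounted at the origin on the work surface. World frame = base frame: x ahead of the robot, y to its left, z up, the work surface at z = 0. Lengths are in m, angles in rad, forces in N, time in s.
With the tool pointing down it reaches from about 0.375 to 0.975 m from the base axis. Payload 3.8 kg.
Tool frame: the origin (TCP) lies midway between the tips of the shut fingers; the grasp point (between the pads) lies 19 mm behind it; z points along the fingers, y is the line along which they close (so a half turn about z gives the same grasp; the last joint's range is limited). The gripper opens to 85 mm and grips with 20 to 120 N. Pads are 22 mm wide; open, the fingers measure 114 mm over their backs; the gripper's body (76 mm by 85 mm) begins 54 mm behind the grasp point. The pads swing forward as they close: fully open they stand 13 mm farther back than shut.
Start: joints at [-1.151, 0.264, 1.604, -0, 1.274, -0.037], TCP at [0.298, -0.606, 0.231] pointing down, gripper open.
Joint ranges: [-2.63, 2.63], [-0.94, 2.18], [0.31, 2.57], [-1.31, 4.45], [0, 2.66], [-2.55, 2.55]. Speed limits (rad/s): [2.57, 2.57, 3.14, 3.14, 3.14, 3.14].

## Interface

Orientations are given as a rotation vector (axis times angle).
In Python, from workcell import bot, imaging gives the robot as it stands.
- The arm moves only by the tool step_arm, never from a script. Its argument "series" is a list of rows, each an object of numbers: "grip": the closure, from -1 (fully open) to 1 (shut); "x", "y", "z": the shift along the tool's x, y, z normalised to -1 to 1, where 1 is 500 mm; "ax", "ay", "az": the turn, a rotation vector about the tool's x, y, z normalised to -1 to 1, where 1 is 30 degrees. A call has 1 to 12 rows; each row is the pose to reach, as a shift and turn from the pose commanded when the call began, along the tool's axes at that moment; what a row does not reach only later rows make up. A row lasts 1/10 s, in which the tool goes at most 50 mm and 8.59 degrees, less where a joint would pass 70% of its speed; a pose out of reach is approached as far as the arm can. A call with a number of a shift or a turn outside -1 to 1 is refused whole. A call with a gripper value outside its range is refused whole. The fingers move at their own pace and stop on an object; "force" is the grip in N (left out, the last holds). Time passes only in rows, so rows that repeat a pose let the fingers close. It gives the time, the measured TCP pose, the force, the opening and the grip force at its end, in the units of the state.
- bot.read_state(): the state, without advancing time (a new reading comes with each control period).
- imaging.read_camera(name): name is "side" or "top" or "wrist"; returns a dict with "img" (384x512x3 uint8, red, green, blue), "fx", "fy", "cx", "cy" (pixels), "k1" (the pictures are not rectified: a ray, as slopes to the right and down, at radius r is drawn at 1 + k1 r^2 times it, then the intrinsics apply), "R" (3x3) and "t" (3): a world point X has camera coordinates R X + t. Camera axes: x right, y down, z forward; pixel columns grow to the right and rows downward; lengths in m; the calibration is good to about 2 mm. A picture is of the moment at which its call begins. There is no depth.
- bot.finish_job(): hands the job in; it is judged then, once.
The state is a dict: "time": time; "q": joint angles; "joint_vel": joint speeds; "joint_torque": joint torques, N m; "tool_pos": TCP position; "tcp_rot": TCP orientation; "wrist_force": force on the tool from outside, world axes, zero at the start; "torque": the same for the moment, N m; "width": opening from 0.0 (shut) to 1.0 (fully open); "grip_force": force on a finger pad.
Only numpy, scipy, OpenCV 4.12 (cv2) and the standard library are available. Lean on these libraries where they do the work, as an engineer would, in place of code of your own. Each camera call takes 0.05 s, during which the arm holds its last target. There are 200 camera calls.

## Task

Without swinging the turntable round, throw its brake lever over until it drops into the notch marked by the round stud, so that the turntable is locked. Then, by its bail handle, lift the brass dish with the loose glass float straight up clear of the turntable and, some 10 cm up, turn it level through a quarter turn (either way round) to show a customer its other side, keeping the float in the middle of the dish without touching it. Leave the other wares where they are and finish still holding the dish up there, level and still.

Things in the scene. Friction and masses are not known exactly. Their poses are not given: they have to be found in the camera images.
- lock_lever (a joint): hinge of the brake lever, rad: 0 = leaning 0.45 towards the base's -x, in the plain notch (free); 0.45 = upright; 0.90 = leaning 0.45 towards the base's +x, fully in the marked locking notch; stops at -0.05 and 0.95. Starts between the notches at 0.10 to 0.50 and stays where left. A sprung plunger drops 2 mm into the notch and holds it; throwing it takes 1 to 4 N at the knob
- lever_knob (a point): centre of the brake lever's ball knob, walnut, 30 mm in diameter, on a 9 mm brass stem. It swings in a vertical plane parallel to the base's x axis: at joint value q it stands 135 sin(q - 0.45) mm along the base's x from lever_pivot and 135 cos(q - 0.45) mm above it. Nothing as high as the knob stands within 60 mm of its path
- lever_pivot (a point): pivot of the brake lever, 32 mm above the counter and 275 mm from the turntable's axis; the pivot's axis is the base's y axis. Just above it stands a brass quadrant of 60 mm radius whose edge carries the two notches
- lock_notch (a point): the locking notch in the quadrant's edge, 59 mm from the pivot; the round brass stud that marks it (11 mm in diameter) stands on the edge 11 mm farther round, at the quadrant's +x end (the other notch has no stud)
- turntable_base: fixed base: walnut plinth and, 275 mm to its -y side, the brass brake unit with the quadrant and lever. Origin on the counter on the turntable's axis, z up; its yaw gives the direction of the lever's swing (+x = towards locked)
- turntable: round walnut turntable, 440 mm in diameter, 22 mm thick, free to turn until the brake is on. Origin at the centre of its underside, 30 mm above the counter; its top is 52 mm above the counter, z up
- turntable_edge (a point): a point on the rim of the turntable's top, 220 mm from its axis along its own x
- dish: round brass dish, 142 mm in diameter, 24 mm high at the rim, with a fixed arched bail over it; 0.22 to 0.45 kg. Origin at the centre of its underside, z up. The bail stands in its x-z plane; at the start its x axis is parallel to the turntable's x axis. Its hollow rises from the middle to the rim at 5 degrees, beyond 36 mm radius at 14
- dish_grip (a point): centre of the bail's oak grip, 130 mm above the dish's underside, right above its middle: 66 mm long (along the dish's x), 16 mm wide (along its y: grip it across this), 18 mm high. Brass arms 6 mm thick slope from its ends down to the rim. The float's top is 60 mm below the grip's underside. No ware stands higher than 65 mm above the turntable's top
- dish_middle (a point): middle of the dish's hollow, on its upper face, 8 mm above its underside
- float: loose hollow glass fishing float, a ball of 50 mm diameter and about 60 g, lying in the middle of the dish; its origin is on its surface and turns with it
- float_centre (a point): centre of the glass float; it lies 25 mm above dish_middle when the float is centred
- compass_bowl: brass compass bowl with a paper card, 112 mm in diameter (134 mm over its two trunnion pins), 64 mm high, on the turntable; origin under its centre. Leave alone
- turnbuckle: bronze turnbuckle, 186 mm long, 32 mm wide, 24 mm high, lying along its x on the turntable; origin under its middle. Leave alone
- oarlock_a: brass oarlock, 120 by 70 mm and 16 mm high, lying flat on the turntable; origin under its middle. Leave alone
- oarlock_b: the second brass oarlock, same size, lying flat on the turntable; origin under its middle. Leave alone
- door_knob: brass cabin door knob with verdigris spots, 62 mm in diameter, 58 mm high, standing on its rose on the turntable; origin under its centre. Leave alone
- horn_cleat: bronze horn cleat, 136 mm long, 37 mm high, on the counter to the left of the turntable; origin under its middle. Leave alone
- bow_shackle: bronze bow shackle, 80 by 60 mm and 14 mm high, lying on the counter to the right of the turntable, towards the robot; origin under its middle. Leave alone
- shop_bell: brass hand bell with a walnut handle, 92 mm in diameter, 142 mm high, on the counter to the left of the turntable; origin under its centre. Leave alone
Mind the look-alikes: they are no part of the job. Of the things that look like the float, the smallest one is meant.

How it is judged:
On the way, in this order (a step that is already met when the one before it is completed fails the run):
1. the brake lever is in the marked notch, the dish still standing on the turntable (value of joint lock_lever above 0.86 rad and height (world z) of dish below 0.06 m), for 0.3 s.
2. the dish is lifted at least 40 mm clear of the turntable, level, not yet turned, with the float in its middle (height (world z) of dish above 0.092 m and angle between dish's own z axis and vertical below 0.1 rad and angle between the x axis of dish and the x axis of turntable, either way round below 0.5 rad and horizontal distance between float_centre and dish_middle below 0.015 m), for 0.1 s.
At the end, for the whole second after the job is handed in: Lever in the marked notch (joint > 0.86); fingers alone hold the dish at rest, underside at least 60 mm above the turntable, tilt under 5 degrees, turned 90 degrees (within 10) from how it stood on the turntable; float at rest in the dish, within 12 mm of its middle (value of joint lock_lever above 0.86 rad and contact force between dish and the fingers above 1 N and height (world z) of dish above 0.112 m and angle between dish's own z axis and vertical below 0.087 rad and angle between the x axis of dish and the x axis of turntable, either way round above 1.396 rad and horizontal distance between float_centre and dish_middle below 0.012 m and z of float_centre in the frame of dish between 0.025 and 0.045 m and linear speed of dish below 0.02 m/s and angular speed of dish below 0.1 rad/s and linear speed of float below 0.05 m/s and contact force between dish and compass_bowl below 0.5 N and contact force between dish and door_knob below 0.5 N and contact force between dish and shop_bell below 0.5 N and contact force between dish and turntable below 0.5 N); the arm keeps its last pose, push and grip.
It fails at once if the float rolls more than 30 mm from the middle of the dish (horizontal distance between float_centre and dish_middle above 0.03 m).
It fails at once if the dish is tipped more than 12 degrees (angle between dish's own z axis and vertical above 0.21 rad).
It fails at once if the fingers touch the float (contact force between float and the fingers above 0.3 N).
It fails at once if the turntable is swung round by more than 30 mm at its edge (distance of turntable_edge from where it was at the start of the episode above 0.03 m).
It fails at once if another ware is moved more than 25 mm or knocked over (distance of any of compass_bowl, turnbuckle, oarlock_a, oarlock_b, door_knob, horn_cleat, bow_shackle, shop_bell from where it was at the start of the episode above 0.025 m or angle between any of door_knob, shop_bell's own z axis and vertical above 0.5 rad).
It also fails if it takes over 58 s, if anything falls off the work surface, if the arm or the gripper's body presses on something with over 40 N, if the wrist force passes 120 N, or if a joint passes its speed limit or range.

## Working session

There is one attempt and no reset: what is moved stays moved. The work goes in short steps, Python scripts to look and compute and a tool call to move; the robot and the scene stay as the last step left them, time stands still between calls to the robot, and variables do not carry over. Pictures are saved under pics/ and viewed, at most 10 in all, crops included, and the job is handed in when it is done.

Besides the shell and the picture viewer there is one more tool, called as name(argument=value, ...), one argument or row to a line, values as JSON. step_arm: Moves the arm, as the interface text tells. Scaled input: -1 to 1 covers 500 mm each way for a shift and 30 degrees each way for a turn. Its arguments: {"type":"object","properties":{"series":{"type":"array","items":{"type":"object","properties":{"grip":{"type":"number"},"x":{"type":"number","minimum":-1,"maximum":1},"y":{"type":"number","minimum":-1,"maximum":1},"z":{"type":"number","minimum":-1,"maximum":1},"ax":{"type":"number","minimum":-1,"maximum":1},"ay":{"type":"number","minimum":-1,"maximum":1},"az":{"type":"number","minimum":-1,"maximum":1}}}},"force":{"type":"number"}},"required":["series"]}

```bash
mkdir -p pics; cat > h.py <<'E'
import numpy as np, cv2
from workcell import bot, imaging
from scipy.spatial.transform import Rotation as Ro
def ray(c,u,v):
    K=np.array([[c['fx'],0,c['cx']],[0,c['fy'],c['cy']],[0,0,1.]])
    p=cv2.undistortPoints(np.array([[[u,v]]],float),K,np.array([c['k1'],0,0,0.]))[0,0]
    R=np.array(c['R']);t=np.array(c['t'])
    return -R.T@t, R.T@np.array([p[0],p[1],1])
def plane(c,u,v,z):
    o,d=ray(c,u,v); return o+d*(z-o[2])/d[2]
def tri(c1,p1,c2,p2):
    o1,d1=ray(c1,*p1);o2,d2=ray(c2,*p2)
    s=np.linalg.lstsq(np.c_[d1,-d2],o2-o1,rcond=None)[0]
    a=o1+s[0]*d1;b=o2+s[1]*d2
    return (a+b)/2,np.linalg.norm(a-b)
def proj(c,X):
    R=np.array(c['R']);t=np.array(c['t']);p=R@np.array(X)+t;p=p[:2]/p[2]
    p=p*(1+c['k1']*(p@p)); return np.array([p[0]*c['fx']+c['cx'],p[1]*c['fy']+c['cy']])
def save(c,n,box=None,s=1.5):
    im=c['img'][:,:,::-1]
    if box: x0,y0,x1,y1=box; im=im[y0:y1,x0:x1]
    cv2.imwrite('pics/'+n,cv2.resize(im,None,fx=s,fy=s,interpolation=cv2.INTER_CUBIC))
def cams(*n): return [imaging.read_camera(k) for k in n]
E
python3 - <<'E'
from h import *
import pickle
c=dict(zip(('side','top'),cams('side','top')))
pickle.dump(c,open('c0.pkl','wb'))
for k in c:
    save(c[k],k+'0.png'); R=np.array(c[k]['R']);print(k,-R.T@np.array(c[k]['t']),R[2],c[k]['fx'],c[k]['k1'])
s=bot.read_state();print(s['tool_pos'],s['tcp_rot'])
E
```

```text
side [-0.04908661  0.59283703  0.95762696] [ 0.51960709 -0.50393012 -0.68997312] 425.26607483357856 -0.119423665897948
top [0.37193058 0.01507454 1.72319683] [ 0.12234063 -0.00880292 -0.99244913] 493.6391406823207 0.06393682518317391
[ 0.29745594 -0.60517714  0.23006371] [-3.05800522e+00 -7.10886056e-01  6.04092795e-04]
```

View pics/side0.png

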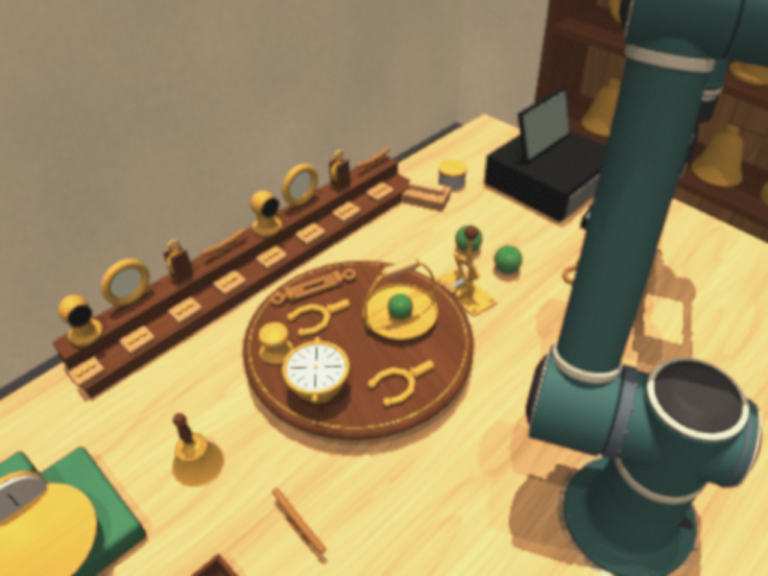

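View pics/top0.png

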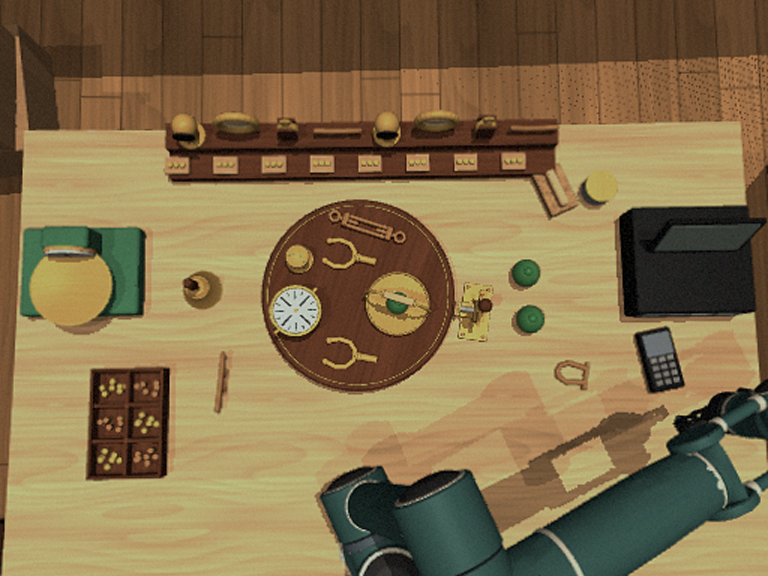

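The top view shows the turntable centred at about (358,296). The dish is at (397,304) with a green float in it, and the brake unit is at (475,311) with the walnut knob at (485,305). There are three green balls: one in the dish at (397,304), and two on the counter at (525,272) and (529,319). The one in the dish is the smallest and is described as lying in it, so it is the one meant. I'll confirm it in an enlarged crop.

```bash
python3 - <<'E'
from h import *
import pickle
c=pickle.load(open('c0.pkl','rb'))
a=c['top']['img'][165:245,235:365,::-1]; b=c['side']['img'][145:235,230:360,::-1]
f=lambda m:cv2.resize(m,None,fx=6,fy=6,interpolation=cv2.INTER_CUBIC)[:, :780]
A=f(a);cv2.imwrite('pics/cropt.png',A);cv2.imwrite('pics/crops.png',f(b))
T=c['top'];hsv=cv2.cvtColor(T['img'],cv2.COLOR_RGB2HSV)
# green balls
for k in c:
    h=cv2.cvtColor(c[k]['img'],cv2.COLOR_RGB2HSV)
    m=((h[...,0]>45)&(h[...,0]<80)&(h[...,1]>90)).astype(np.uint8)
    n,_,st,ce=cv2.connectedComponentsWithStats(m)
    for i in range(1,n):
        if 20<st[i,4]<600: print(k,ce[i],st[i])
# turntable: dark walnut in top
m=cv2.inRange(hsv,(0,60,20),(18,255,140));m=cv2.morphologyEx(m,cv2.MORPH_CLOSE,np.ones((25,25)))
m=cv2.morphologyEx(m,cv2.MORPH_OPEN,np.ones((25,25)))
for q in cv2.findContours(m,0,2)[0]:
    if cv2.contourArea(q)>5000:
        q=cv2.convexHull(q); x,y,w,hh=cv2.boundingRect(q)
        if w>220 or y<100: continue
        P=np.array([plane(T,*p[0],0.052)[:2] for p in q])
        A=np.c_[2*P,np.ones(len(P))];s=np.linalg.lstsq(A,(P**2).sum(1),rcond=None)[0]
        print('tt',s[:2],np.sqrt(s[2]+s[:2]@s[:2]),(x,y,w,hh))
E
```

```text
side [307.51666667 159.        ] [305 152   6  14  60]
side [317.52 160.6 ] [316 156   4  10  25]
side [338.48815166 172.32227488] [331 164  16  17 211]
side [266.33333333 203.64814815] [260 197  14  15 162]
side [  9.28947368 309.23026316] [  0 303  21  14 152]
top [350.38735178 181.54150198] [342 173  18  18 253]
top [263.82352941 204.22352941] [258 200  14   9  85]
top [353.12992126 212.2992126 ] [345 204  18  18 254]
tt [ 0.38391381 -0.33086959] 0.32637646313884816 (328, 187, 125, 166)
```

View pics/cropt.png

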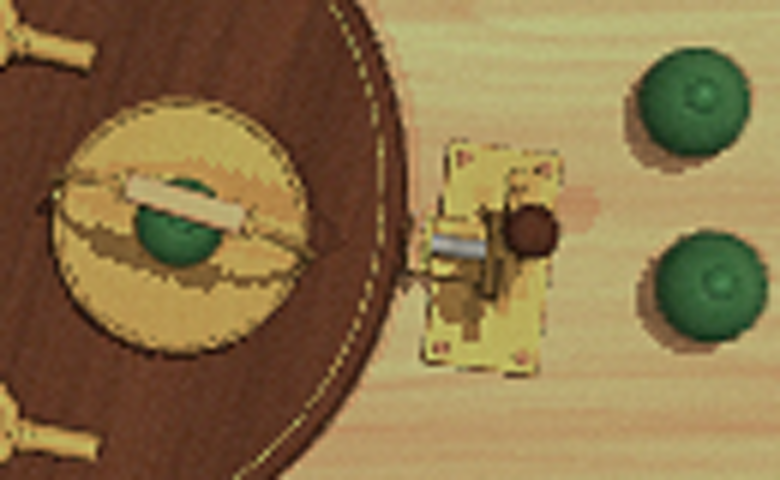

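View pics/crops.png

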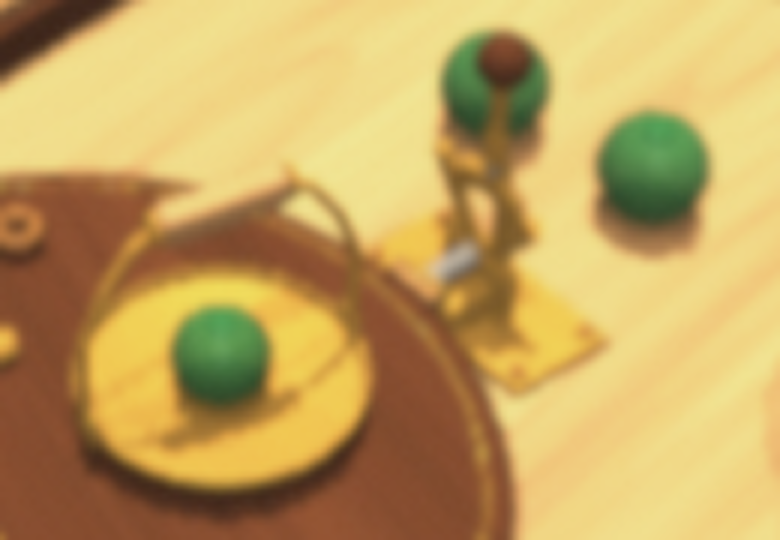

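The crops show the small float lying in the dish: side (222,355), top (185,222). The two larger balls are on the counter. In the top crop the knob is at (530,231), the grip runs from (127,186) to (243,216), the plate corners are (447,145), (560,157), (537,375) and (424,362), and the stud is at the far (+x) end of the quadrant, side (445,150).

```bash
python3 - <<'E'
from h import *
import pickle
c=pickle.load(open('c0.pkl','rb'));T,S=c['top'],c['side']
t=lambda x,y:(235+(x-2.5)/6,165+(y-2.5)/6); s=lambda x,y:(230+(x-2.5)/6,145+(y-2.5)/6)
print('knob',tri(T,t(530,231),S,s(504,59)))
print('gripc',tri(T,t(185,201),S,s(226,207)))
a=plane(T,*t(127,186),.182);b=plane(T,*t(243,216),.182);print('grip ends',a,b,np.linalg.norm(a-b),'yaw',np.degrees(np.arctan2(*(a-b)[[1,0]])))
P=[plane(T,*t(*p),.005)[:2] for p in ((447,145),(560,157),(537,375),(424,362))]
d=(P[0]+P[1]-P[2]-P[3])/2;print('plate',np.mean(P,0),P,'yaw',np.degrees(np.arctan2(d[1],d[0])))
print('float',tri(T,t(180,225),S,s(222,356)),'balls')
for p,q in (((350.4,181.5),(310,157)),((353.1,212.3),(338.5,172.3))): print(tri(T,p,S,q))
# dish rim at z=.076
E=[plane(T,*t(*p),.076)[:2] for p in ((50,226),(310,226),(181,97),(181,357))];print('dish',(E[0]+E[1])/2,(E[2]+E[3])/2,np.linalg.norm(E[0]-E[1]),np.linalg.norm(E[2]-E[3]))
# turntable rim, at 262..455 /1.5 cols, 199..393 rows
E=[plane(T,*p,.052)[:2] for p in ((174.7,197.3),(303,197.3),(239,133),(239,261))];print('tt',(E[0]+E[1])/2,(E[2]+E[3])/2,np.linalg.norm(E[0]-E[1]))
E
```

```text
knob (array([ 0.51611212, -0.20600189,  0.16671632]), np.float64(0.002618532888953919))
gripc (array([ 0.5328624 , -0.02473526,  0.17819712]), np.float64(0.004655677401168139))
grip ends [0.54262786 0.00705822 0.182     ] [ 0.52591222 -0.05334552  0.182     ] 0.062673955499374 yaw 74.53153433076831
plate [ 0.51611903 -0.20550332] [array([ 0.58346909, -0.18131151]), array([ 0.57539328, -0.2470489 ]), array([ 0.44857008, -0.229389  ]), array([ 0.45704368, -0.16426387])] yaw -7.80372989131483
float (array([ 0.53069466, -0.02297552,  0.08421884]), np.float64(0.0012983446837867255)) balls
(array([ 0.60440042, -0.3186834 ,  0.03859425]), np.float64(0.005230139674637042))
(array([ 0.49544269, -0.32735946,  0.03150617]), np.float64(0.0025911751352271765))
dish [ 0.53144006 -0.02275466] [ 0.53127508 -0.02329424] 0.1452350612419401 0.14583629666640055
tt [0.55206231 0.06358399] [0.55662999 0.06335254] 0.43599460405774976
```

The measurements agree: the knob is at z=0.167 (135+32 mm, so the lever is nearly upright), base yaw is about −7.5°, and the pivot is at about (0.518,−0.208). I'll push the knob from its −x side with shut fingers.

```bash
cat >> h.py <<'E'
def go(*targets):
    s=bot.read_state();R=Ro.from_rotvec(s['tcp_rot'])
    print('t',s['time'],'pos',np.round(s['tool_pos'],4),'Fw',np.round(s['wrist_force'],2),'w',s['width'],'g',s['grip_force'],'yaw',np.degrees(np.arctan2(*R.as_matrix()[[1,0],0])))
    for x,y,z,yaw in targets:
        d=R.inv().apply(np.array([x,y,z])-s['tool_pos'])/.5
        r=(R.inv()*(Ro.from_euler('z',yaw,degrees=True)*Ro.from_euler('x',180,degrees=True))).as_rotvec(degrees=True)/30
        print(np.round(d,4),np.round(r,3))
E
python3 - <<'E'
from h import *
go((.4635,-.2008,.23,-7.5),(.4635,-.2008,.153,-7.5))
print(bot.read_state()['q'])
E
```

```text
t 0.1 pos [ 0.2975 -0.6052  0.2301] Fw [0.07 0.3  0.51] w 0.9978639565477483 g 0.0 yaw 26.17389958508214
[ 0.6548 -0.5793  0.0014] [-4.000e-03  1.000e-03  1.122e+00]
[ 0.6548 -0.579   0.1554] [-4.000e-03  1.000e-03  1.122e+00]
[-1.15089663e+00  2.64706096e-01  1.60524443e+00  1.20684285e-05
  1.27372364e+00 -3.69246641e-02]
```

step_arm(
  series=[
    {"x": 0.07,"y": -0.06,"z": 0,"az": 0.2,"grip": 1},
    {"x": 0.14,"y": -0.12,"z": 0,"az": 0.3,"grip": 1},
    {"x": 0.2,"y": -0.18,"z": 0,"az": 0.4,"grip": 1},
    {"x": 0.27,"y": -0.24,"z": 0,"az": 0.5,"grip": 1},
    {"x": 0.34,"y": -0.3,"z": 0,"az": 0.6,"grip": 1},
    {"x": 0.41,"y": -0.36,"z": 0,"az": 0.7,"grip": 1},
    {"x": 0.48,"y": -0.42,"z": 0,"az": 0.8,"grip": 1},
    {"x": 0.54,"y": -0.48,"z": 0,"az": 0.9,"grip": 1},
    {"x": 0.6,"y": -0.53,"z": 0,"az": 1,"grip": 1},
    {"x": 0.6548,"y": -0.579,"z": 0,"az": 1,"grip": 1},
    {"x": 0.6548,"y": -0.579,"z": 0,"az": 1,"grip": 1},
    {"x": 0.6548,"y": -0.579,"z": 0,"az": 1,"grip": 1},
  ],
)

```text
validation failed for argument at $.se...
```

```bash
python3 - <<'E'
from h import *
u=np.array([.991,-.131]);p=np.array([.518,-.208])
go((.4635,-.2008,.153,-7.5),*[(*(p+u*k),z,-7.5) for k,z in ((-.03,.153),(0.,.15),(.02,.145),(.033,.142),(.038,.14))])
E
```

```text
t 0.1 pos [ 0.2975 -0.6052  0.2301] Fw [0.07 0.3  0.51] w 0.9978639565477483 g 0.0 yaw 26.17389958508214
[ 0.6548 -0.579   0.1554] [-4.000e-03  1.000e-03  1.122e+00]
[ 0.6963 -0.5513  0.1553] [-4.000e-03  1.000e-03  1.122e+00]
[ 0.7462 -0.518   0.1613] [-4.000e-03  1.000e-03  1.122e+00]
[ 0.7795 -0.4958  0.1712] [-4.000e-03  1.000e-03  1.122e+00]
[ 0.8011 -0.4814  0.1772] [-4.000e-03  1.000e-03  1.122e+00]
[ 0.8094 -0.4758  0.1812] [-4.000e-03  1.000e-03  1.122e+00]
```

step_arm(
  series=[
    {"x": 0.07,"y": -0.06,"z": 0.0,"az": 0.2,"grip": 0.99},
    {"x": 0.14,"y": -0.12,"z": 0.0,"az": 0.3,"grip": 0.99},
    {"x": 0.2,"y": -0.18,"z": 0.0,"az": 0.4,"grip": 0.99},
    {"x": 0.65,"y": -0.58,"z": 0.0,"az": 0.99,"grip": 0.99},
  ],
)

```text
validation failed for argument at $.se...
```

step_arm(
  series=[
    {"x": 0.07,"y": -0.06,"z": 0.0,"ax": 0.0,"ay": 0.0,"az": 0.1,"grip": 1.0},
  ],
)

```text
time: 0.2
tool_pos: [0.3141, -0.5664, 0.23]
tcp_rot: [3.078, 0.623, -0.002]
wrist_force: [1.3, 0.3, 0.2]
width: 0.856
grip_force: 0.0
```

All seven fields are required in each row.

```bash
python3 - <<'E'
from h import *
go((.4635,-.2008,.23,-7.5))
E
```

```text
t 0.2 pos [ 0.3141 -0.5664  0.23  ] Fw [1.31 0.27 0.2 ] w 0.855535857772184 g 0.0 yaw 22.878717807321916
[ 0.5595 -0.5575 -0.0013] [0.002 0.003 1.013]
```

step_arm(
  series=[
    {"x": 0.56,"y": -0.56,"z": 0.0,"ax": 0.0,"ay": 0.0,"az": 1.0,"grip": 1.0},
    {"x": 0.56,"y": -0.56,"z": 0.0,"ax": 0.0,"ay": 0.0,"az": 1.0,"grip": 1.0},
    {"x": 0.56,"y": -0.56,"z": 0.0,"ax": 0.0,"ay": 0.0,"az": 1.0,"grip": 1.0},
    {"x": 0.56,"y": -0.56,"z": 0.0,"ax": 0.0,"ay": 0.0,"az": 1.0,"grip": 1.0},
    {"x": 0.56,"y": -0.56,"z": 0.0,"ax": 0.0,"ay": 0.0,"az": 1.0,"grip": 1.0},
    {"x": 0.56,"y": -0.56,"z": 0.0,"ax": 0.0,"ay": 0.0,"az": 1.0,"grip": 1.0},
    {"x": 0.56,"y": -0.56,"z": 0.0,"ax": 0.0,"ay": 0.0,"az": 1.0,"grip": 1.0},
    {"x": 0.56,"y": -0.56,"z": 0.0,"ax": 0.0,"ay": 0.0,"az": 1.0,"grip": 1.0},
    {"x": 0.56,"y": -0.56,"z": 0.0,"ax": 0.0,"ay": 0.0,"az": 1.0,"grip": 1.0},
    {"x": 0.56,"y": -0.56,"z": 0.0,"ax": 0.0,"ay": 0.0,"az": 1.0,"grip": 1.0},
  ],
)

```text
time: 1.2
tool_pos: [0.4632, -0.1948, 0.231]
tcp_rot: [3.136, -0.182, -0.001]
wrist_force: [-0.8, 0.4, 1.0]
width: -0.001
grip_force: 0.0
```

```bash
python3 - <<'E'
from h import *
u=np.array([.991,-.131]);p=np.array([.518,-.208])
go((.4635,-.2008,.153,-7.5),*[(*(p+u*k),z,-7.5) for k,z in ((-.03,.153),(0.,.15),(.02,.145),(.033,.142),(.038,.14))])
E
```

```text
t 1.2 pos [ 0.4632 -0.1948  0.231 ] Fw [-0.82  0.42  1.01] w -0.0008017650320065442 g 0.0 yaw -6.641989942399122
[0.0021 0.0119 0.1559] [0.001 0.001 0.029]
[0.0521 0.0126 0.1559] [0.001 0.001 0.029]
[0.1121 0.0136 0.1619] [0.001 0.001 0.029]
[0.152  0.0142 0.1718] [0.001 0.001 0.029]
[0.178  0.0146 0.1778] [0.001 0.001 0.029]
[0.188  0.0147 0.1818] [0.001 0.001 0.029]
```

step_arm(
  series=[
    {"x": 0.0,"y": 0.013,"z": 0.08,"ax": 0.0,"ay": 0.0,"az": 0.03,"grip": 1.0},
    {"x": 0.0,"y": 0.013,"z": 0.15,"ax": 0.0,"ay": 0.0,"az": 0.03,"grip": 1.0},
    {"x": 0.0,"y": 0.013,"z": 0.155,"ax": 0.0,"ay": 0.0,"az": 0.03,"grip": 1.0},
    {"x": 0.03,"y": 0.013,"z": 0.155,"ax": 0.0,"ay": 0.0,"az": 0.03,"grip": 1.0},
    {"x": 0.06,"y": 0.013,"z": 0.155,"ax": 0.0,"ay": 0.0,"az": 0.03,"grip": 1.0},
    {"x": 0.08,"y": 0.013,"z": 0.157,"ax": 0.0,"ay": 0.0,"az": 0.03,"grip": 1.0},
    {"x": 0.1,"y": 0.014,"z": 0.16,"ax": 0.0,"ay": 0.0,"az": 0.03,"grip": 1.0},
    {"x": 0.12,"y": 0.014,"z": 0.164,"ax": 0.0,"ay": 0.0,"az": 0.03,"grip": 1.0},
    {"x": 0.14,"y": 0.014,"z": 0.168,"ax": 0.0,"ay": 0.0,"az": 0.03,"grip": 1.0},
    {"x": 0.16,"y": 0.014,"z": 0.174,"ax": 0.0,"ay": 0.0,"az": 0.03,"grip": 1.0},
    {"x": 0.17,"y": 0.014,"z": 0.176,"ax": 0.0,"ay": 0.0,"az": 0.03,"grip": 1.0},
    {"x": 0.17,"y": 0.014,"z": 0.176,"ax": 0.0,"ay": 0.0,"az": 0.03,"grip": 1.0},
  ],
)

```text
time: 2.4
tool_pos: [0.5474, -0.2128, 0.1427]
tcp_rot: [-3.134, 0.211, 0.0]
wrist_force: [-0.6, 0.4, 0.4]
width: 0.0
grip_force: 0.0
```

```bash
python3 - <<'E'
from h import *
u=np.array([.991,-.131]);p=np.array([.518,-.208])
go(*[(*(p+u*k),z,-7.5) for k,z in ((.033,.142),(.038,.14))])
T,S=cams('top','side')
a=cv2.resize(T['img'][175:225,290:355,::-1],None,fx=6,fy=6,interpolation=cv2.INTER_CUBIC)
b=cv2.resize(S['img'][145:215,280:350,::-1],None,fx=6,fy=6,interpolation=cv2.INTER_CUBIC)
o=np.zeros((420,810,3),np.uint8);o[:300,:390]=a;o[:,390:]=b;cv2.imwrite('pics/lev.png',o[:,:800])
import pickle;pickle.dump((T,S),open('c1.pkl','wb'))
E
```

```text
t 2.4 pos [ 0.5474 -0.2128  0.1427] Fw [-0.58  0.42  0.35] w 8.048375658062144e-05 g 0.0 yaw -7.708175432969381
[ 0.0065 -0.0018  0.0015] [-0.001  0.    -0.007]
[ 0.0165 -0.0018  0.0055] [-0.001  0.    -0.007]
```

View pics/lev.png

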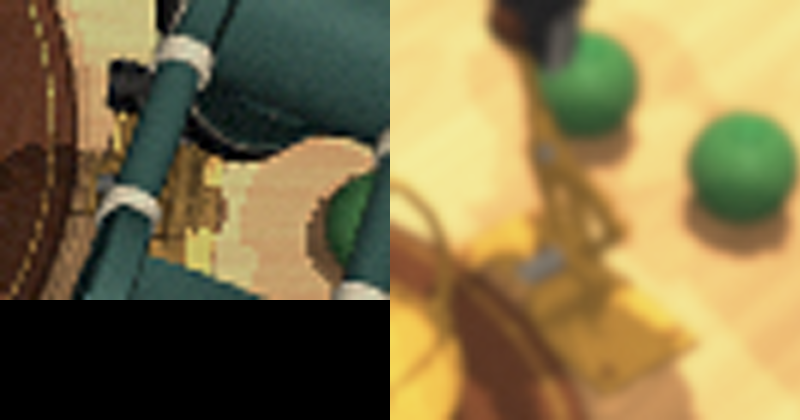

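The side view shows the lever leaning towards +x with the finger behind the knob, and no contact force now. I'll push on in small steps and watch the force.

step_arm(
  series=[
    {"x": 0.006,"y": 0.0,"z": 0.002,"ax": 0.0,"ay": 0.0,"az": 0.0,"grip": 1.0},
    {"x": 0.01,"y": 0.0,"z": 0.004,"ax": 0.0,"ay": 0.0,"az": 0.0,"grip": 1.0},
    {"x": 0.01,"y": 0.0,"z": 0.004,"ax": 0.0,"ay": 0.0,"az": 0.0,"grip": 1.0},
  ],
)

```text
time: 2.8
tool_pos: [0.5508, -0.2134, 0.1412]
tcp_rot: [-3.134, 0.212, 0.003]
wrist_force: [-4.7, 2.1, 3.2]
width: -0.003
grip_force: 2.3
```

step_arm(
  series=[
    {"x": 0.006,"y": 0.0,"z": 0.002,"ax": 0.0,"ay": 0.0,"az": 0.0,"grip": 1.0},
    {"x": 0.006,"y": 0.0,"z": 0.002,"ax": 0.0,"ay": 0.0,"az": 0.0,"grip": 1.0},
  ],
)

```text
time: 3.0
tool_pos: [0.5541, -0.2139, 0.14]
tcp_rot: [-3.134, 0.212, 0.001]
wrist_force: [-3.3, 1.1, 1.4]
width: -0.004
grip_force: 1.6
```

step_arm(
  series=[
    {"x": 0.005,"y": 0.0,"z": 0.002,"ax": 0.0,"ay": 0.0,"az": 0.0,"grip": 1.0},
    {"x": 0.005,"y": 0.0,"z": 0.002,"ax": 0.0,"ay": 0.0,"az": 0.0,"grip": 1.0},
  ],
)

```text
time: 3.2
tool_pos: [0.5544, -0.2138, 0.139]
tcp_rot: [-3.133, 0.211, 0.01]
wrist_force: [-11.3, 1.1, 7.0]
width: 0.002
grip_force: 5.5
```

step_arm(
  series=[
    {"x": 0.005,"y": 0.0,"z": 0.002,"ax": 0.0,"ay": 0.0,"az": 0.0,"grip": 1.0},
    {"x": 0.005,"y": 0.0,"z": 0.002,"ax": 0.0,"ay": 0.0,"az": 0.0,"grip": 1.0},
  ],
)

```text
time: 3.4
tool_pos: [0.5546, -0.2137, 0.1379]
tcp_rot: [-3.133, 0.211, 0.018]
wrist_force: [-16.2, 2.4, 11.2]
width: 0.004
grip_force: 9.0
```

The force rises at a fixed position, so the lever is at its stop. I'll back off, rise and check the lever.

step_arm(
  series=[
    {"x": -0.03,"y": 0.0,"z": 0.0,"ax": 0.0,"ay": 0.0,"az": 0.0,"grip": 1.0},
    {"x": -0.07,"y": 0.0,"z": 0.0,"ax": 0.0,"ay": 0.0,"az": 0.0,"grip": 1.0},
    {"x": -0.1,"y": 0.0,"z": -0.1,"ax": 0.0,"ay": 0.0,"az": 0.0,"grip": 1.0},
    {"x": -0.1,"y": 0.0,"z": -0.2,"ax": 0.0,"ay": 0.0,"az": 0.0,"grip": 1.0},
    {"x": -0.1,"y": 0.0,"z": -0.27,"ax": 0.0,"ay": 0.0,"az": 0.0,"grip": -1.0},
    {"x": -0.1,"y": 0.0,"z": -0.27,"ax": 0.0,"ay": 0.0,"az": 0.0,"grip": -1.0},
    {"x": -0.1,"y": 0.0,"z": -0.27,"ax": 0.0,"ay": 0.0,"az": 0.0,"grip": -1.0},
  ],
)

```text
time: 4.1
tool_pos: [0.5114, -0.2084, 0.2752]
tcp_rot: [3.133, -0.212, 0.008]
wrist_force: [-0.7, 0.6, -0.2]
width: 0.507
grip_force: 0.0
```

```bash
python3 - <<'E'
from h import *
T,S,W=cams('top','side','wrist')
import pickle;pickle.dump((T,S,W),open('c2.pkl','wb'))
go((.532,-.0235,.28,-15.5),(.532,-.0235,.28,-7.5))
# dark walnut knob in side image: predicted positions for several q
u=np.array([.991,-.131]);p=np.array([.518,-.208])
for q in (.6,.7,.8,.86,.9,.95):
    X=[*(p+u*.135*np.sin(q-.45)),.032+.135*np.cos(q-.45)]
    print(q,[np.round(proj(c,X),1) for c in (T,S)])
b=cv2.resize(S['img'][135:205,270:350,::-1],None,fx=7,fy=7,interpolation=cv2.INTER_CUBIC)
w=cv2.resize(W['img'][:,:,::-1],None,fx=.45,fy=.45)
o=np.zeros((490,790,3),np.uint8);o[:,:560]=b;o[:173,560:790]=w[:,:230];cv2.imwrite('pics/lev2.png',o)
E
```

```text
t 4.25 pos [ 0.5093 -0.2075  0.2713] Fw [-0.69 -0.41  0.34] w 0.7647058628042926 g 0.0 yaw -7.724175620660033
[-0.0046 -0.3708 -0.017 ] [-0.001  0.005  0.259]
[-0.0046 -0.3708 -0.017 ] [-0.002  0.005 -0.007]
0.6 [array([324.4, 196.6]), array([308.3, 150.7])]
0.7 [array([324.6, 192.6]), array([305.2, 149.3])]
0.8 [array([324.9, 188.7]), array([302.2, 148.2])]
0.86 [array([325. , 186.5]), array([300.5, 147.8])]
0.9 [array([325. , 185.1]), array([299.4, 147.6])]
0.95 [array([325.1, 183.4]), array([298. , 147.4])]
```

View pics/lev2.png

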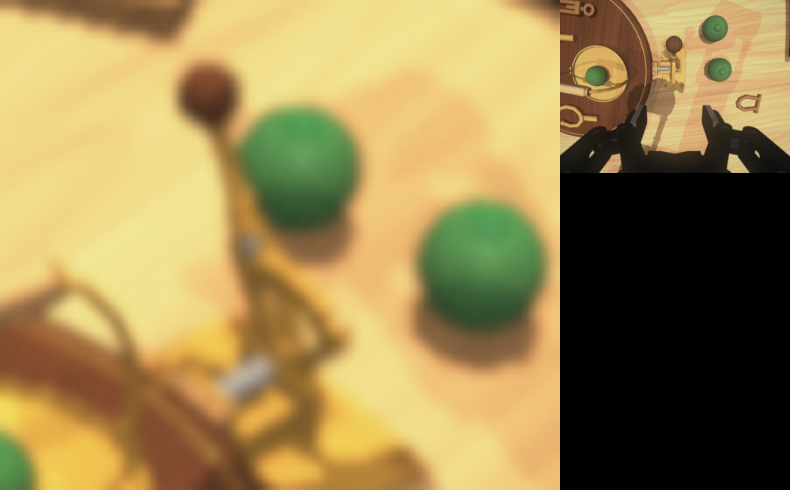

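The knob in the side view is at full-frame pixel (299.8,148.4), which matches q≈0.9 (299.4,147.6), and the lever is by the stud. The brake is locked. Next I go above the dish and turn the tool so the fingers close across the grip.

step_arm(
  series=[
    {"x": -0.005,"y": -0.37,"z": -0.017,"ax": 0.0,"ay": 0.0,"az": -1.0,"grip": -1.0},
    {"x": -0.005,"y": -0.37,"z": -0.017,"ax": 0.0,"ay": 0.0,"az": -1.0,"grip": -1.0},
    {"x": -0.005,"y": -0.37,"z": -0.017,"ax": 0.0,"ay": 0.0,"az": -1.0,"grip": -1.0},
    {"x": -0.005,"y": -0.37,"z": -0.017,"ax": 0.0,"ay": 0.0,"az": -1.0,"grip": -1.0},
    {"x": -0.005,"y": -0.37,"z": -0.017,"ax": 0.0,"ay": 0.0,"az": -1.0,"grip": -1.0},
  ],
)

```text
time: 4.75
tool_pos: [0.532, -0.0201, 0.2799]
tcp_rot: [-3.078, -0.616, 0.003]
wrist_force: [-0.2, -0.7, -0.2]
width: 0.999
grip_force: 0.0
```

step_arm(
  series=[
    {"x": 0.0,"y": 0.0,"z": 0.0,"ax": 0.0,"ay": 0.0,"az": -1.0,"grip": -1.0},
    {"x": 0.0,"y": 0.0,"z": 0.0,"ax": 0.0,"ay": 0.0,"az": -1.0,"grip": -1.0},
    {"x": 0.0,"y": 0.0,"z": 0.0,"ax": 0.0,"ay": 0.0,"az": -1.0,"grip": -1.0},
    {"x": 0.0,"y": 0.0,"z": 0.0,"ax": 0.0,"ay": 0.0,"az": -1.0,"grip": -1.0},
    {"x": 0.0,"y": 0.0,"z": 0.0,"ax": 0.0,"ay": 0.0,"az": -1.0,"grip": -1.0},
  ],
)

```text
time: 5.25
tool_pos: [0.5317, -0.0249, 0.2799]
tcp_rot: [-2.82, -1.382, 0.004]
wrist_force: [-0.5, -0.5, 1.4]
width: 1.002
grip_force: 0.0
```

step_arm(
  series=[
    {"x": 0.0,"y": 0.0,"z": 0.0,"ax": 0.0,"ay": 0.0,"az": -0.73,"grip": -1.0},
    {"x": 0.0,"y": 0.0,"z": 0.0,"ax": 0.0,"ay": 0.0,"az": -0.73,"grip": -1.0},
    {"x": 0.0,"y": 0.0,"z": 0.0,"ax": 0.0,"ay": 0.0,"az": -0.73,"grip": -1.0},
    {"x": 0.0,"y": 0.0,"z": 0.0,"ax": 0.0,"ay": 0.0,"az": -0.73,"grip": -1.0},
  ],
)

```text
time: 5.65
tool_pos: [0.532, -0.0247, 0.2807]
tcp_rot: [-2.508, -1.891, 0.002]
wrist_force: [-0.7, 0.0, -0.5]
width: 1.0
grip_force: 0.0
```

```bash
python3 - <<'E'
from h import *
go((.532,-.0235,.28,74.5))
W,=cams('wrist')
import pickle;pickle.dump(W,open('w.pkl','wb'))
save(W,'wrist.png')
for X in ((.5427,.007,.182),(.526,-.0533,.182),(.5344,-.0235,.182),(.531,-.023,.06)): print(np.round(proj(W,X),1))
R=np.array(W['R']);print(-R.T@np.array(W['t']))
E
```

```text
t 5.65 pos [ 0.532  -0.0247  0.2807] Fw [-0.67  0.04 -0.49] w 1.000221119107527 g 0.0 yaw 74.0275484665177
[ 0.0024 -0.0007  0.0013] [-0.003  0.001 -0.016]
[257.6 146.3]
[258.  223.7]
[258.  186.8]
[254.  157.8]
[0.55083718 0.04347402 0.42302438]
```

View pics/wrist.png

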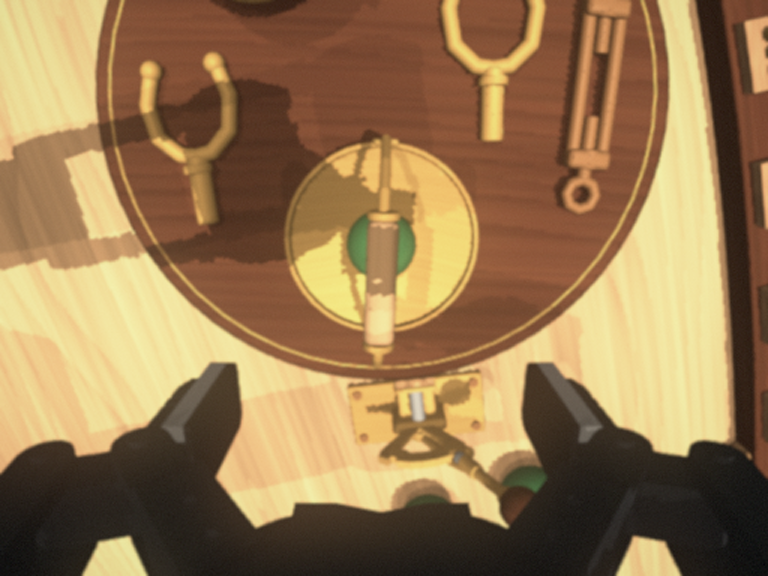

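The wrist view shows the grip running from about (384,215) to (379,348), the dish centred at about (382,236), and the lever over at the stud side. I'll refine position and yaw from this.

```bash
python3 - <<'E'
from h import *
import pickle;W=pickle.load(open('w.pkl','rb'))
f=lambda x,y,z:plane(W,(x-.25)/1.5,(y-.25)/1.5,z)
a=f(384,217,.187);b=f(379.5,346,.187);d=a-b
print(a,b,(a+b)/2,np.linalg.norm(d),'yaw',np.degrees(np.arctan2(d[1],d[0])))
print('dish',f(382,236,.076),np.linalg.norm(f(285,236,.076)-f(478,236,.076)))
yaw=np.degrees(np.arctan2(d[1],d[0]))
m=(a+b)/2
go((*m[:2],.23,yaw),(*m[:2],.163,yaw))
E
```

```text
[0.5419796  0.00939188 0.187     ] [ 0.52103642 -0.05575177  0.187     ] [ 0.53150801 -0.02317994  0.187     ] 0.06842742456307142 yaw 72.17779937929664
dish [ 0.53262715 -0.01959364  0.076     ] 0.140857142340969
t 5.7 pos [ 0.5321 -0.0247  0.2808] Fw [ 0.4   0.06 -0.01] w 1.0008203183234972 g 0.0 yaw 73.94090512729652
[ 0.0027 -0.0018  0.1016] [-0.003  0.001  0.059]
[ 0.0027 -0.0016  0.2356] [-0.003  0.001  0.059]
```

step_arm(
  series=[
    {"x": 0.003,"y": -0.002,"z": 0.06,"ax": 0.0,"ay": 0.0,"az": 0.05,"grip": -1.0},
    {"x": 0.003,"y": -0.002,"z": 0.12,"ax": 0.0,"ay": 0.0,"az": 0.05,"grip": -1.0},
    {"x": 0.003,"y": -0.002,"z": 0.17,"ax": 0.0,"ay": 0.0,"az": 0.05,"grip": -0.6},
    {"x": 0.003,"y": -0.002,"z": 0.21,"ax": 0.0,"ay": 0.0,"az": 0.05,"grip": -0.2},
    {"x": 0.003,"y": -0.002,"z": 0.235,"ax": 0.0,"ay": 0.0,"az": 0.05,"grip": 0.0},
    {"x": 0.003,"y": -0.002,"z": 0.235,"ax": 0.0,"ay": 0.0,"az": 0.05,"grip": 0.2},
    {"x": 0.003,"y": -0.002,"z": 0.235,"ax": 0.0,"ay": 0.0,"az": 0.05,"grip": 0.4},
    {"x": 0.003,"y": -0.002,"z": 0.235,"ax": 0.0,"ay": 0.0,"az": 0.05,"grip": 0.45},
    {"x": 0.003,"y": -0.002,"z": 0.235,"ax": 0.0,"ay": 0.0,"az": 0.05,"grip": 0.5},
  ],
  force=40,
)

```text
time: 6.6
tool_pos: [0.5329, -0.0226, 0.1658]
tcp_rot: [2.53, 1.86, 0.003]
wrist_force: [0.4, -0.4, -0.2]
width: 0.25
grip_force: 0.0
```

step_arm(
  series=[
    {"x": 0.0,"y": 0.0,"z": 0.0,"ax": 0.0,"ay": 0.0,"az": 0.0,"grip": 0.55},
    {"x": 0.0,"y": 0.0,"z": 0.0,"ax": 0.0,"ay": 0.0,"az": 0.0,"grip": 0.58},
    {"x": 0.0,"y": 0.0,"z": 0.0,"ax": 0.0,"ay": 0.0,"az": 0.0,"grip": 0.61},
    {"x": 0.0,"y": 0.0,"z": 0.0,"ax": 0.0,"ay": 0.0,"az": 0.0,"grip": 0.64},
    {"x": 0.0,"y": 0.0,"z": 0.0,"ax": 0.0,"ay": 0.0,"az": 0.0,"grip": 0.7},
    {"x": 0.0,"y": 0.0,"z": 0.0,"ax": 0.0,"ay": 0.0,"az": 0.0,"grip": 1.0},
    {"x": 0.0,"y": 0.0,"z": 0.0,"ax": 0.0,"ay": 0.0,"az": 0.0,"grip": 1.0},
    {"x": 0.0,"y": 0.0,"z": 0.0,"ax": 0.0,"ay": 0.0,"az": 0.0,"grip": 1.0},
  ],
  force=40,
)

```text
time: 7.4
tool_pos: [0.5322, -0.0225, 0.1647]
tcp_rot: [2.53, 1.861, 0.001]
wrist_force: [-0.3, 0.7, 4.0]
width: 0.176
grip_force: 39.8
```

step_arm(
  series=[
    {"x": 0.0,"y": 0.0,"z": -0.002,"ax": 0.0,"ay": 0.0,"az": 0.0,"grip": 1.0},
    {"x": 0.0,"y": 0.0,"z": -0.005,"ax": 0.0,"ay": 0.0,"az": 0.0,"grip": 1.0},
    {"x": 0.0,"y": 0.0,"z": -0.01,"ax": 0.0,"ay": 0.0,"az": 0.0,"grip": 1.0},
    {"x": 0.0,"y": 0.0,"z": -0.017,"ax": 0.0,"ay": 0.0,"az": 0.0,"grip": 1.0},
    {"x": 0.0,"y": 0.0,"z": -0.025,"ax": 0.0,"ay": 0.0,"az": 0.0,"grip": 1.0},
    {"x": 0.0,"y": 0.0,"z": -0.033,"ax": 0.0,"ay": 0.0,"az": 0.0,"grip": 1.0},
    {"x": 0.0,"y": 0.0,"z": -0.041,"ax": 0.0,"ay": 0.0,"az": 0.0,"grip": 1.0},
    {"x": 0.0,"y": 0.0,"z": -0.048,"ax": 0.0,"ay": 0.0,"az": 0.0,"grip": 1.0},
    {"x": 0.0,"y": 0.0,"z": -0.054,"ax": 0.0,"ay": 0.0,"az": 0.0,"grip": 1.0},
    {"x": 0.0,"y": 0.0,"z": -0.058,"ax": 0.0,"ay": 0.0,"az": 0.0,"grip": 1.0},
    {"x": 0.0,"y": 0.0,"z": -0.06,"ax": 0.0,"ay": 0.0,"az": 0.0,"grip": 1.0},
    {"x": 0.0,"y": 0.0,"z": -0.06,"ax": 0.0,"ay": 0.0,"az": 0.0,"grip": 1.0},
  ],
)

```text
time: 8.6
tool_pos: [0.5319, -0.0225, 0.1944]
tcp_rot: [2.531, 1.861, 0.0]
wrist_force: [-0.5, -0.0, -2.9]
width: 0.179
grip_force: 39.0
```

```bash
python3 - <<'E'
from h import *
S,W=cams('side','wrist')
a=cv2.resize(S['img'][110:240,210:350,::-1],None,fx=4,fy=4,interpolation=cv2.INTER_CUBIC)
cv2.imwrite('pics/lift.png',a); print(bot.read_state()['wrist_force'],bot.read_state()['torque'])
h=cv2.cvtColor(S['img'],cv2.COLOR_RGB2HSV)
E
```

```text
[ 0.32855677  0.7954969  -3.96854246] [-0.06646674 -0.02096364 -0.00351326]
```

View pics/lift.png

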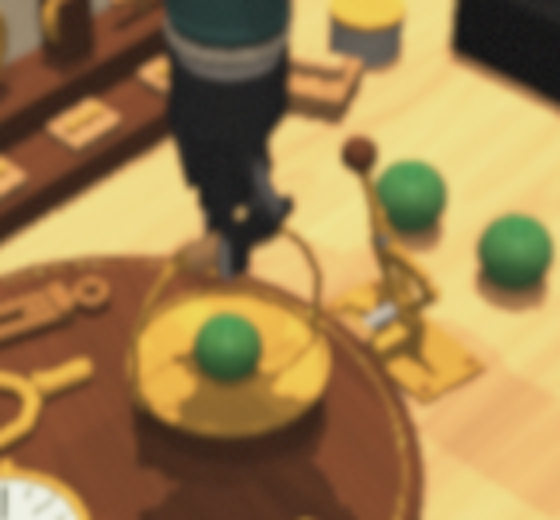

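The dish is about 30 mm up and looks level, with the float at (227,347) in the middle of the dish. I'll carry on upwards.

step_arm(
  series=[
    {"x": 0.0,"y": 0.0,"z": -0.004,"ax": 0.0,"ay": 0.0,"az": 0.0,"grip": 1.0},
    {"x": 0.0,"y": 0.0,"z": -0.012,"ax": 0.0,"ay": 0.0,"az": 0.0,"grip": 1.0},
    {"x": 0.0,"y": 0.0,"z": -0.025,"ax": 0.0,"ay": 0.0,"az": 0.0,"grip": 1.0},
    {"x": 0.0,"y": 0.0,"z": -0.041,"ax": 0.0,"ay": 0.0,"az": 0.0,"grip": 1.0},
    {"x": 0.0,"y": 0.0,"z": -0.058,"ax": 0.0,"ay": 0.0,"az": 0.0,"grip": 1.0},
    {"x": 0.0,"y": 0.0,"z": -0.076,"ax": 0.0,"ay": 0.0,"az": 0.0,"grip": 1.0},
    {"x": 0.0,"y": 0.0,"z": -0.094,"ax": 0.0,"ay": 0.0,"az": 0.0,"grip": 1.0},
    {"x": 0.0,"y": 0.0,"z": -0.11,"ax": 0.0,"ay": 0.0,"az": 0.0,"grip": 1.0},
    {"x": 0.0,"y": 0.0,"z": -0.124,"ax": 0.0,"ay": 0.0,"az": 0.0,"grip": 1.0},
    {"x": 0.0,"y": 0.0,"z": -0.134,"ax": 0.0,"ay": 0.0,"az": 0.0,"grip": 1.0},
    {"x": 0.0,"y": 0.0,"z": -0.14,"ax": 0.0,"ay": 0.0,"az": 0.0,"grip": 1.0},
    {"x": 0.0,"y": 0.0,"z": -0.14,"ax": 0.0,"ay": 0.0,"az": 0.0,"grip": 1.0},
  ],
)

```text
time: 9.9
tool_pos: [0.5321, -0.0225, 0.2647]
tcp_rot: [2.53, 1.861, 0.001]
wrist_force: [-1.0, -0.2, -3.7]
width: 0.175
grip_force: 39.0
```

step_arm(
  series=[
    {"x": 0.0,"y": 0.0,"z": 0.0,"ax": 0.0,"ay": 0.0,"az": 0.0,"grip": 1.0},
    {"x": 0.0,"y": 0.0,"z": 0.0,"ax": 0.0,"ay": 0.0,"az": 0.0,"grip": 1.0},
    {"x": 0.0,"y": 0.0,"z": 0.0,"ax": 0.0,"ay": 0.0,"az": 0.0,"grip": 1.0},
  ],
)

```text
time: 10.2
tool_pos: [0.5316, -0.0225, 0.2637]
tcp_rot: [-2.53, -1.861, 0.001]
wrist_force: [0.2, -0.2, -4.7]
width: 0.18
grip_force: 39.0
```

```bash
cat >> h.py <<'E'
def level():
    "float and dish-rim ellipse in top/side; rim & float centre in world"
    T,S=cams('top','side');s=bot.read_state();p=s['tool_pos']
    print('t',s['time'],'pos',np.round(p,4),'q6',s['q'][5],'tq',np.round(s['torque'],3))
    f=[p[0],p[1],p[2]+.019-.097]
    for n,c in (('top',T),('side',S)):
        e=proj(c,f);h=cv2.cvtColor(c['img'],cv2.COLOR_RGB2HSV)
        m=((h[...,0]>45)&(h[...,0]<85)&(h[...,1]>90)).astype(np.uint8)
        k,_,st,ce=cv2.connectedComponentsWithStats(m)
        j=[i for i in range(1,k) if st[i,4]>15 and np.linalg.norm(ce[i]-e)<25]
        print(n,'float expected',np.round(e,1),'seen',[(np.round(st[i,:2]+(st[i,2:4]-1)/2,1),st[i,2:4]) for i in j])
    return T,S
E
python3 - <<'E'
from h import *
level();go((.532,-.0225,.2645,-17.5))
E
```

```text
t 10.3 pos [ 0.5317 -0.0225  0.2639] q6 0.21322633212969103 tq [0.034 0.007 0.004]
top float expected [265.3 198.8] seen [(array([268. , 193.5]), array([17, 14], dtype=int32)), (array([289., 205.]), array([5, 7], dtype=int32)), (array([245., 211.]), array([ 9, 13], dtype=int32))]
side float expected [266.2 177.5] seen [(array([267., 178.]), array([15, 15], dtype=int32))]
t 10.3 pos [ 0.5317 -0.0225  0.2639] Fw [-0.23  0.76 -3.94] w 0.17828863748456275 g 39.01387274265289 yaw 72.67379483842502
[ 0.0002  0.0005 -0.0011] [-1.000e-03  1.000e-03  3.006e+00]
```

The float matches its expected centre to within about 1 px in the clear side view. Now a smooth quarter turn about the grip's axis.

step_arm(
  series=[
    {"x": 0.0,"y": 0.0,"z": 0.0,"ax": 0.0,"ay": 0.0,"az": 0.02,"grip": 1.0},
    {"x": 0.0,"y": 0.0,"z": 0.0,"ax": 0.0,"ay": 0.0,"az": 0.06,"grip": 1.0},
    {"x": 0.0,"y": 0.0,"z": 0.0,"ax": 0.0,"ay": 0.0,"az": 0.12,"grip": 1.0},
    {"x": 0.0,"y": 0.0,"z": 0.0,"ax": 0.0,"ay": 0.0,"az": 0.2,"grip": 1.0},
    {"x": 0.0,"y": 0.0,"z": 0.0,"ax": 0.0,"ay": 0.0,"az": 0.3,"grip": 1.0},
    {"x": 0.0,"y": 0.0,"z": 0.0,"ax": 0.0,"ay": 0.0,"az": 0.4,"grip": 1.0},
    {"x": 0.0,"y": 0.0,"z": 0.0,"ax": 0.0,"ay": 0.0,"az": 0.5,"grip": 1.0},
    {"x": 0.0,"y": 0.0,"z": 0.0,"ax": 0.0,"ay": 0.0,"az": 0.6,"grip": 1.0},
    {"x": 0.0,"y": 0.0,"z": 0.0,"ax": 0.0,"ay": 0.0,"az": 0.7,"grip": 1.0},
    {"x": 0.0,"y": 0.0,"z": 0.0,"ax": 0.0,"ay": 0.0,"az": 0.8,"grip": 1.0},
    {"x": 0.0,"y": 0.0,"z": 0.0,"ax": 0.0,"ay": 0.0,"az": 0.9,"grip": 1.0},
    {"x": 0.0,"y": 0.0,"z": 0.0,"ax": 0.0,"ay": 0.0,"az": 1.0,"grip": 1.0},
  ],
)

```text
time: 11.5
tool_pos: [0.5319, -0.0225, 0.2643]
tcp_rot: [2.928, 1.139, 0.0]
wrist_force: [-0.1, 0.0, -3.9]
width: 0.18
grip_force: 39.0
```

step_arm(
  series=[
    {"x": 0.0,"y": 0.0,"z": 0.0,"ax": 0.0,"ay": 0.0,"az": 0.1,"grip": 1.0},
    {"x": 0.0,"y": 0.0,"z": 0.0,"ax": 0.0,"ay": 0.0,"az": 0.2,"grip": 1.0},
    {"x": 0.0,"y": 0.0,"z": 0.0,"ax": 0.0,"ay": 0.0,"az": 0.3,"grip": 1.0},
    {"x": 0.0,"y": 0.0,"z": 0.0,"ax": 0.0,"ay": 0.0,"az": 0.4,"grip": 1.0},
    {"x": 0.0,"y": 0.0,"z": 0.0,"ax": 0.0,"ay": 0.0,"az": 0.5,"grip": 1.0},
    {"x": 0.0,"y": 0.0,"z": 0.0,"ax": 0.0,"ay": 0.0,"az": 0.6,"grip": 1.0},
    {"x": 0.0,"y": 0.0,"z": 0.0,"ax": 0.0,"ay": 0.0,"az": 0.7,"grip": 1.0},
    {"x": 0.0,"y": 0.0,"z": 0.0,"ax": 0.0,"ay": 0.0,"az": 0.8,"grip": 1.0},
    {"x": 0.0,"y": 0.0,"z": 0.0,"ax": 0.0,"ay": 0.0,"az": 0.9,"grip": 1.0},
    {"x": 0.0,"y": 0.0,"z": 0.0,"ax": 0.0,"ay": 0.0,"az": 1.0,"grip": 1.0},
  ],
)

```text
time: 12.5
tool_pos: [0.5319, -0.0225, 0.2643]
tcp_rot: [-3.123, -0.342, -0.0]
wrist_force: [0.3, 0.5, -3.7]
width: 0.177
grip_force: 39.0
```

step_arm(
  series=[
    {"x": 0.0,"y": 0.0,"z": 0.0,"ax": 0.0,"ay": 0.0,"az": 0.1,"grip": 1.0},
    {"x": 0.0,"y": 0.0,"z": 0.0,"ax": 0.0,"ay": 0.0,"az": 0.2,"grip": 1.0},
    {"x": 0.0,"y": 0.0,"z": 0.0,"ax": 0.0,"ay": 0.0,"az": 0.3,"grip": 1.0},
    {"x": 0.0,"y": 0.0,"z": 0.0,"ax": 0.0,"ay": 0.0,"az": 0.4,"grip": 1.0},
    {"x": 0.0,"y": 0.0,"z": 0.0,"ax": 0.0,"ay": 0.0,"az": 0.5,"grip": 1.0},
    {"x": 0.0,"y": 0.0,"z": 0.0,"ax": 0.0,"ay": 0.0,"az": 0.6,"grip": 1.0},
    {"x": 0.0,"y": 0.0,"z": 0.0,"ax": 0.0,"ay": 0.0,"az": 0.7,"grip": 1.0},
    {"x": 0.0,"y": 0.0,"z": 0.0,"ax": 0.0,"ay": 0.0,"az": 0.8,"grip": 1.0},
    {"x": 0.0,"y": 0.0,"z": 0.0,"ax": 0.0,"ay": 0.0,"az": 0.88,"grip": 1.0},
    {"x": 0.0,"y": 0.0,"z": 0.0,"ax": 0.0,"ay": 0.0,"az": 0.94,"grip": 1.0},
    {"x": 0.0,"y": 0.0,"z": 0.0,"ax": 0.0,"ay": 0.0,"az": 0.98,"grip": 1.0},
    {"x": 0.0,"y": 0.0,"z": 0.0,"ax": 0.0,"ay": 0.0,"az": 1.0,"grip": 1.0},
  ],
)

```text
time: 13.7
tool_pos: [0.5319, -0.0226, 0.2643]
tcp_rot: [3.105, -0.475, -0.0]
wrist_force: [-1.1, 0.4, -2.7]
width: 0.181
grip_force: 39.0
```

step_arm(
  series=[
    {"x": 0.0,"y": 0.0,"z": 0.0,"ax": 0.0,"ay": 0.0,"az": 0.0,"grip": 1.0},
    {"x": 0.0,"y": 0.0,"z": 0.0,"ax": 0.0,"ay": 0.0,"az": 0.0,"grip": 1.0},
    {"x": 0.0,"y": 0.0,"z": 0.0,"ax": 0.0,"ay": 0.0,"az": 0.0,"grip": 1.0},
    {"x": 0.0,"y": 0.0,"z": 0.0,"ax": 0.0,"ay": 0.0,"az": 0.0,"grip": 1.0},
    {"x": 0.0,"y": 0.0,"z": 0.0,"ax": 0.0,"ay": 0.0,"az": 0.0,"grip": 1.0},
    {"x": 0.0,"y": 0.0,"z": 0.0,"ax": 0.0,"ay": 0.0,"az": 0.0,"grip": 1.0},
    {"x": 0.0,"y": 0.0,"z": 0.0,"ax": 0.0,"ay": 0.0,"az": 0.0,"grip": 1.0},
    {"x": 0.0,"y": 0.0,"z": 0.0,"ax": 0.0,"ay": 0.0,"az": 0.0,"grip": 1.0},
    {"x": 0.0,"y": 0.0,"z": 0.0,"ax": 0.0,"ay": 0.0,"az": 0.0,"grip": 1.0},
    {"x": 0.0,"y": 0.0,"z": 0.0,"ax": 0.0,"ay": 0.0,"az": 0.0,"grip": 1.0},
    {"x": 0.0,"y": 0.0,"z": 0.0,"ax": 0.0,"ay": 0.0,"az": 0.0,"grip": 1.0},
    {"x": 0.0,"y": 0.0,"z": 0.0,"ax": 0.0,"ay": 0.0,"az": 0.0,"grip": 1.0},
  ],
)

```text
time: 14.9
tool_pos: [0.5319, -0.0226, 0.2643]
tcp_rot: [3.106, -0.473, -0.0]
wrist_force: [0.1, 0.0, -4.1]
width: 0.183
grip_force: 39.0
```

```bash
python3 - <<'E'
from h import *
level();T,S=level();go((.532,-.0225,.2645,-17.5))
a=cv2.resize(S['img'][90:240,200:360,::-1],None,fx=4,fy=4,interpolation=cv2.INTER_CUBIC)
cv2.imwrite('pics/end.png',a)
E
```

```text
t 15.0 pos [ 0.5319 -0.0225  0.2643] q6 1.7840722480832107 tq [-0.047  0.015  0.013]
top float expected [265.3 198.7] seen [(array([247. , 186.5]), array([7, 6], dtype=int32)), (array([254.5, 192.5]), array([10,  8], dtype=int32)), (array([245.5, 203. ]), array([8, 5], dtype=int32))]
side float expected [266.1 177.4] seen [(array([266.5, 178.5]), array([16, 16], dtype=int32))]
t 15.1 pos [ 0.5319 -0.0225  0.2643] q6 1.7840809129632507 tq [-0.031  0.005  0.007]
top float expected [265.3 198.7] seen [(array([266. , 190.5]), array([9, 8], dtype=int32)), (array([257., 192.]), array([9, 7], dtype=int32)), (array([266., 198.]), array([13,  7], dtype=int32))]
side float expected [266.1 177.4] seen [(array([266. , 178.5]), array([15, 16], dtype=int32))]
t 15.1 pos [ 0.5319 -0.0225  0.2643] Fw [ 0.94 -1.07 -3.77] w 0.17952378395540647 g 39.01382088661194 yaw -17.327699833578116
[ 0.0002 -0.0001 -0.0004] [ 0.    -0.     0.006]
```

View pics/end.png

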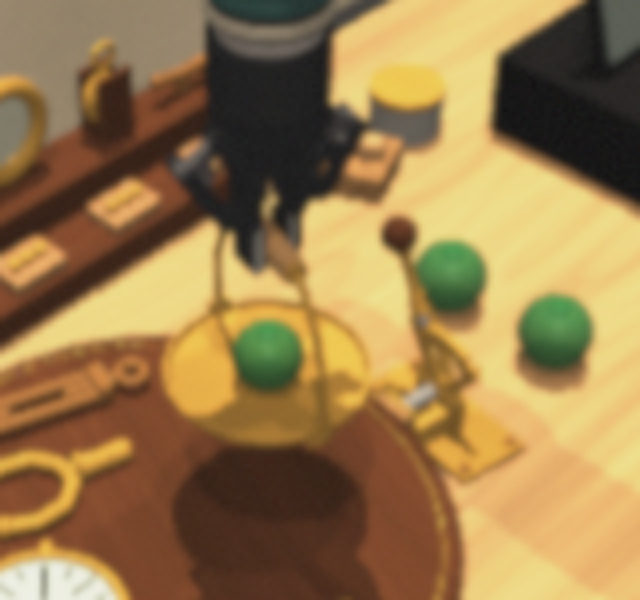

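The dish hangs level about 10 cm up and is turned 90°. The float is in the middle of the dish at (268,355), and the lever is still over in the marked notch.

```bash
python3 -c "
from h import *
print(bot.finish_job())"
```

```text
the job is handed in; nothing more can be done
None
```

I handed the job in: the brake lever is in the stud-marked notch, and the dish is held level about 10 cm up, turned 90° with the float in its middle; the final camera views agreed, but the hand-in gave no verdict.

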